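# Put the coax measuring parts back into their case

## Task

The measurement is finished: put the two finned attenuators, the round load and the hybrid coupler back into the open case, each into the inset whose recess has its shape and size, lying flat on the floor of the recess (the load standing, connector up). Set each part down, do not drop or throw it, and leave the probe stand and the multimeter where they are.

Things in the scene. Friction and masses are not known exactly. Their poses are not given: they have to be found in the camera images.
- atten_long: The longer of two finned coax attenuators: dark ribbed block 64 mm long, 36 mm wide, 34 mm high with a bright round connector (20 mm diameter, 16 mm long) on each end, 96 mm over all, about 320 g. Lies flat on the bench. Origin: centre of its underside; x along its length, connectors on its +x and -x ends (both alike), y across the 36 mm width, z up. The block's sides are the place to grip.
- atten_short: The shorter of the two finned coax attenuators: same section as the longer one (36 mm wide, 34 mm high) but the dark ribbed block is only 34 mm long, 66 mm over its two end connectors (20 mm diameter, 16 mm long), about 170 g. Origin: centre of its underside; x along its length through the connectors, y across the 36 mm width, z up.
- load: Round finned coax load (dummy load): dark stack of discs 46 mm in diameter and 44 mm high, standing upright on its flat end, with a bright connector 20 mm in diameter and 16 mm high on top, 60 mm high over all, about 220 g. Origin: centre of its underside; z up; round, so its yaw does not matter.
- hybrid: Hybrid coupler: flat aluminium box 58 mm long, 50 mm wide, 30 mm high with two small connectors (12 mm diameter, 12 mm long, 26 mm apart) on each end, 82 mm over all, about 220 g. Origin: centre of its underside; x along its length through the connector ends (both ends alike), y across the 50 mm width, z up.
- nest_long: Grey inset 118 x 90 x 30 mm, one of four fixed 2 x 2 (any arrangement) in the low black open case left of the parts. Origin: centre of its underside, 4 mm above the bench; x along 118 mm, z up. Blue recess floor 18 mm above origin, recess 12 mm deep, centred, 7 mm play all round. For the longer attenuator: 78 x 50 mm pocket with 34 mm wide connector slots, 110 mm over all along x.
- nest_short: Grey inset 118 x 90 x 30 mm, one of four fixed 2 x 2 (any arrangement) in the low black open case left of the parts. Origin: centre of its underside, 4 mm above the bench; x along 118 mm, z up. Blue recess floor 18 mm above origin, recess 12 mm deep, centred, 7 mm play all round. For the shorter attenuator: 48 x 50 mm pocket with 34 mm wide connector slots, 80 mm over all along x.
- nest_load: Grey inset 118 x 90 x 30 mm, one of four fixed 2 x 2 (any arrangement) in the low black open case left of the parts. Origin: centre of its underside, 4 mm above the bench; x along 118 mm, z up. Blue recess floor 18 mm above origin, recess 12 mm deep, centred, 7 mm play all round. For the round load: round recess 60 mm in diameter. Inset centres are 118 and 91 mm apart.
- nest_hybrid: Grey inset 118 x 90 x 30 mm, one of four fixed 2 x 2 (any arrangement) in the low black open case left of the parts. Origin: centre of its underside, 4 mm above the bench; x along 118 mm, z up. Blue recess floor 18 mm above origin, recess 12 mm deep, centred, 7 mm play all round. For the hybrid coupler: 72 x 64 mm pocket with 52 mm wide connector slots, 96 mm over all along x.
- probe_stand: Bystander: probe stand, dark round base 80 mm in diameter with a bent black arm holding a small blue probe clip, about 135 mm high, 0.9 kg, loose on the bench beyond the parts. Origin: centre of the base's underside. Leave it where it is.
- multimeter: Bystander: handheld multimeter lying on its back, 180 x 86 mm, 46 mm high at the dial, 0.45 kg, loose, grey and black with a dial and a display, beyond the parts. Origin: centre of its underside, x along its length. Leave it where it is.
Not all that is in view belongs to the job. Leave any orange look-alike of the hybrid alone.

How it is judged (in metres and radians):
At the end, for the whole second after the job is handed in: Each part is in its own recess: within 12 mm of the recess centre seen from above, underside within 4 mm of the recess floor height, upright within 0.08 rad, attenuators and coupler along the recess within 0.25 rad (either way round), all released and at rest (horizontal distance between atten_long and nest_long below 0.012 m and z of atten_long in the frame of nest_long between 0.014 and 0.022 m and angle between each of atten_long, atten_short, load, hybrid's own z axis and vertical below 0.08 rad and linear speed of each of atten_long, atten_short, load, hybrid below 0.02 m/s and angular speed of each of atten_long, atten_short, load, hybrid below 0.2 rad/s and contact force between each of atten_long, atten_short, load, hybrid and the fingers below 0.05 N and angle between the x axis of atten_long and the x axis of nest_long, either way round below 0.25 rad and horizontal distance between atten_short and nest_short below 0.012 m and z of atten_short in the frame of nest_short between 0.014 and 0.022 m and angle between the x axis of atten_short and the x axis of nest_short, either way round below 0.25 rad and horizontal distance between load and nest_load below 0.012 m and z of load in the frame of nest_load between 0.014 and 0.022 m and horizontal distance between hybrid and nest_hybrid below 0.012 m and z of hybrid in the frame of nest_hybrid between 0.014 and 0.022 m and angle between the x axis of hybrid and the x axis of nest_hybrid, either way round below 0.25 rad); the robot touches nothing.
It fails at once if a part is dropped or thrown: it moves faster than 0.6 m/s with no finger touching it (a fall of about 18 mm) ((contact force between atten_long and the fingers below 0.01 N and linear speed of atten_long above 0.6 m/s) or (contact force between atten_short and the fingers below 0.01 N and linear speed of atten_short above 0.6 m/s) or (contact force between load and the fingers below 0.01 N and linear speed of load above 0.6 m/s) or (contact force between hybrid and the fingers below 0.01 N and linear speed of hybrid above 0.6 m/s)).
It fails at once if the probe stand is moved by more than 20 mm (distance of probe_stand from where it was at the start of the episode above 0.02 m).
It fails at once if the multimeter is moved by more than 20 mm (distance of multimeter from where it was at the start of the episode above 0.02 m).
It also fails if it takes over 104 s, if anything falls off the work surface, if the arm or the gripper's body presses on something with over 40 N, if the wrist force passes 120 N, or if a joint passes its speed limit or range.

## Robot

A 6-joint arm with a two-finger parallel gripper is mounted at the origin on the work surface. World frame = base frame: x ahead of the robot, y to its left, z up, the work surface at z = 0. Lengths are in mm, angles in degrees, forces in N, time in s.
With the tool pointing down it reaches from about 350 to 850 mm from the base axis. Payload 8.1 kg.
Tool frame: the origin (TCP) lies at the very end of the fingers, on their centre line; the grasp point (between the pads) lies 19 mm behind it; z points along the fingers, y is the line along which they close (so a half turn about z gives the same grasp; the last joint's range is limited). The gripper opens to 85 mm and grips with 20 to 120 N. Pads are 22 mm wide; open, the fingers measure 114 mm over their backs; the gripper's body (76 mm by 85 mm) begins 54 mm behind the grasp point. The pads swing forward as they close: fully open they stand 13 mm farther back than shut.
Start: joints at [-70.096, 7.471, 85.268, -0, 87.261, -4.893], TCP at [251.668, -544.672, 201.992] pointing down, gripper open.
Joint ranges: [-169.43, 169.43], [-51.17, 129.36], [1.28, 143.12], [-76.62, 256.62], [0, 156.53], [-152.29, 152.29]. Speed limits (degrees/s): [136.94, 136.94, 159.86, 180, 180, 180].

## Interface

Orientations are given as [roll, pitch, yaw] about the fixed x, y, z axes, in that order (R = Rz(yaw) Ry(pitch) Rx(roll)).
In Python, from bench import status, viewer, job gives the robot as it stands.
- The arm moves only by the tool arm_command, never from a script. Its argument "targets" is a list that holds one entry, the list of rows, each a list of 7 numbers: the shift along the world's x, y, z in m, then the turn, a rotation vector about the world's x, y, z in rad, then the opening, from -1 (shut) to 1 (fully open). In form: [[[dx, dy, dz, rx, ry, rz, gripper], ...]]. A call has 1 to 10 rows; each row shifts and turns the commanded pose from where the row before left it; what a row does not reach is not made up. A row lasts 1/8 s, in which the tool goes at most 62.5 mm and 10.7 degrees, less where a joint would pass 70% of its speed; a pose out of reach is approached as far as the arm can. A call with a gripper value outside its range is refused whole. The fingers move at their own pace and stop on an object; "force" is the grip in N (left out, the last holds). Time passes only in rows, so rows that do not move let the fingers close. It gives the time, the measured TCP pose, the force, the opening and the grip force at its end, in the units of the state.
- status.sense(): the state, without advancing time (a new reading comes with each control period).
- viewer.snapshot(name): name is "side" or "top"; returns the picture (400x640x3 uint8, red, green, blue); there is no depth.
- viewer.camera_model(name): a dict with "vertical_fov" (degrees; the focal length in pixels is half the picture's height over the tangent of half this angle, whatever the lens; pixels are square), "cx", "cy" (the principal point, pixels), "xyz" and "attitude" of the camera in the world. Camera axes: x right, y down, z forward; pixel columns grow to the right and rows downward; lengths in mm; the calibration is good to about 2 mm. A picture is of the moment at which its call begins. camera_model takes no time and is no camera call.
- job.hand_in(): hands the job in; it is judged then, once.
The state is a dict: "time": time; "joint_pos": joint angles; "qd": joint speeds; "joint_efforts": joint torques, N m; "tool_pos": TCP position; "tcp_rot": TCP orientation; "ft_force": force on the tool from outside, world axes, zero at the start; "wrist_torque": the same for the moment, N m; "finger_gap": finger opening in mm; "grip_force": force on a finger pad.
Only numpy, scipy, OpenCV 4.12 (cv2) and the standard library are available. Lean on these libraries where they do the work, as an engineer would, in place of code of your own. Each camera call takes 0.05 s, during which the arm holds its last target. There are 200 camera calls.

## Working session

There is one attempt and no reset: what is moved stays moved. The work goes in short steps, Python scripts to look and compute and a tool call to move; the robot and the scene stay as the last step left them, time stands still between calls to the robot, and variables do not carry over. Pictures are saved under pics/ and viewed, at most 14 in all, crops included, and the job is handed in when it is done.

Besides the shell and the picture viewer there is one more tool, called after "Emit:" by a JSON object that holds its "method" and its "body". arm_command: Moves the arm, as the interface text tells. Its arguments: {"type":"object","properties":{"targets":{"type":"array"},"force":{"type":"number"}},"required":["targets"]}

```bash
mkdir -p pics; ls; python3 - <<'E'
from bench import status, viewer
import cv2
for n in("top","side"):
    cv2.imwrite(f"pics/{n}0.png",viewer.snapshot(n)[...,::-1]); print(n,viewer.camera_model(n))
s=status.sense(); print(s['time'],s['tool_pos'],s['tcp_rot'],s['finger_gap'],s['ft_force'])
E
```

```text
pics
top {'vertical_fov': 49.182251177676534, 'cx': 318.7520797982891, 'cy': 207.6530254183104, 'xyz': array([371.61913399, -56.64497287, 956.72529309]), 'attitude': array([-169.51001235,    1.42024254,  -90.76743775])}
side {'vertical_fov': 47.12383626894342, 'cx': 317.1094149038379, 'cy': 198.22442949656076, 'xyz': array([466.43999082, 776.54565952, 728.04110509]), 'attitude': array([-130.22864897,    1.08767543, -175.08990703])}
0.1 [ 251.48038091 -544.13085647  201.01445311] [-1.79900706e+02 -9.20436227e-03  2.47959174e+01] 85.30994469710386 [-0.11155375 -1.24195797  0.23994599]
```

View pics/top0.png

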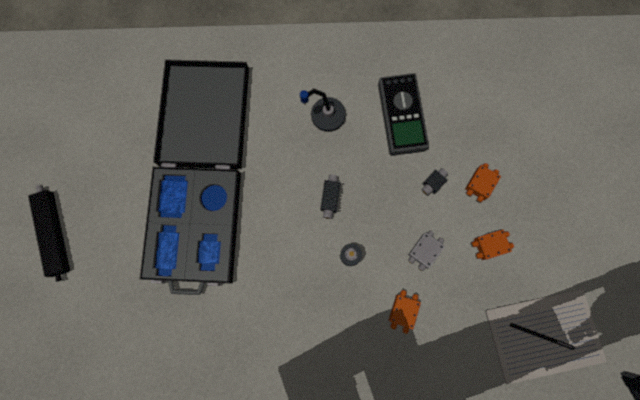

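View pics/side0.png

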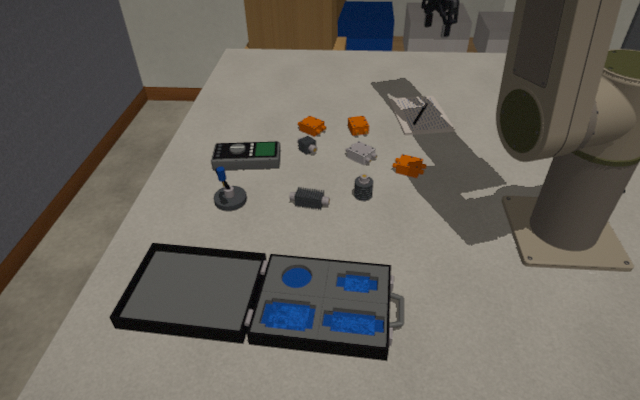

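The top view shows:
- **Parts:** long attenuator about (331,197), short attenuator (435,181), load (352,254), aluminium hybrid (425,250).
- **Recesses:** hybrid (173,197), load (214,197), long (167,250), short (209,252).
- **Could be mistaken for parts:** orange hybrids at (483,182), (492,244) and (405,311), and a big black block at (50,235), which is far too large for an attenuator.
- **Bystanders:** probe stand (328,112), multimeter (403,113).

The side view shows the same layout.

```bash
cat > h.py <<'E'
import numpy as np, cv2
from scipy.spatial.transform import Rotation as R
from bench import status, viewer
def cast(name,px,z):
    m=viewer.camera_model(name); f=200/np.tan(np.radians(m['vertical_fov']/2))
    px=np.atleast_2d(np.asarray(px,float))
    d=np.c_[(px[:,0]-m['cx'])/f,(px[:,1]-m['cy'])/f,np.ones(len(px))]
    d=R.from_euler('xyz',m['attitude'],degrees=True).apply(d); o=np.asarray(m['xyz'])
    return (o+d*((z-o[2])/d[:,2])[:,None])[:,:2]
def blobs(mask,amin,amax=1e9):
    c,_=cv2.findContours(mask.astype(np.uint8),cv2.RETR_EXTERNAL,cv2.CHAIN_APPROX_NONE)
    return [k[:,0,:] for k in c if amin<cv2.contourArea(k)<amax]
def rect(name,k,z):
    (c,s,a)=cv2.minAreaRect(cast(name,k,z).astype(np.float32))
    if s[0]<s[1]: s=s[::-1]; a+=90
    return np.round(c,1),np.round(s,1),round((a+90)%180-90,1)
E
python3 - <<'E'
from h import *
for n in("top","side"):
    im=cv2.imread(f"pics/{n}0.png"); hsv=cv2.cvtColor(im,cv2.COLOR_BGR2HSV)
    H,S,V=[hsv[...,i].astype(int) for i in range(3)]
    print(n)
    blue=(H>100)&(H<130)&(S>110)
    for k in blobs(blue,150):
        m=k.mean(0).round(); 
        if (n=="top" and m[0]<300) or (n=="side" and m[1]>250): print(' blue',m,*rect(n,k,28))
    # parts in ROI
    rois={'top':dict(long=(331,197,30,17),short=(435,181,20,17),load=(352,254,18,22),hybrid=(425,250,24,15)),
          'side':dict(long=(309,198,24,17),short=(307,146,14,17),load=(364,187,16,22),hybrid=(361,152,20,15))}[n]
    bg=cv2.medianBlur(im,3).astype(int)
    for p,(u,v,r,z) in rois.items():
        w=bg[v-r:v+r,u-r:u+r]; b=np.median(np.r_[w[0],w[-1],w[:,0],w[:,-1]],axis=0)
        d=np.abs(w-b).max(2)>28
        ks=blobs(d,40); k=max(ks,key=cv2.contourArea)+[u-r,v-r]
        print(p,b,k.mean(0).round(),*rect(n,k,z))
        cv2.drawContours(im,[k.reshape(-1,1,2)],-1,(0,255,255),1) if 0 else None
    if n=="top": 
        c=cv2.resize(im[150:340,300:530],None,fx=3,fy=3,interpolation=cv2.INTER_CUBIC)
        c=np.clip(c.astype(int)*1.6,0,255).astype(np.uint8); cv2.imwrite("pics/crop0.png",c)
E
```

```text
top
 blue [209. 252.] [452.1 200.7] [76.9 47.7] -1.3
 blue [167. 251.] [457.8 291.5] [107.4  45.8] -3.1
 blue [214. 197.] [570.8 193.8] [56.2 55. ] 1.5
 blue [172. 196.] [576.  284.4] [94.2 60. ] -2.3
long [111. 119. 121.] [331. 199.] [569.7 -63.6] [96.5 44.2] -8.0
short [110. 119. 121.] [434. 182.] [ 598.4 -289.2] [67.2 36.9] -43.2
load [111. 119. 122.] [352. 254.] [ 444.6 -105.3] [56.  46.3] -46.4
hybrid [111. 119. 122.] [416. 262.] [ 425.8 -240.7] [48.7 19.6] 40.9
side
 blue [353. 323.] [457.6 292.1] [108.1  42.1] -3.1
 blue [288. 316.] [575.7 285.4] [94.1 55.9] -3.1
 blue [357. 283.] [452.7 201.7] [78.1 40.8] -3.4
 blue [296. 277.] [570.5 195.4] [57.4 48. ] 4.0
long [132. 143. 149.] [311. 199.] [568.8 -59.5] [96.7 73.1] -8.4
short [132. 143. 149.] [309. 141.] [ 600.4 -298.9] [117.7  59.6] 86.9
load [133. 144. 150.] [363. 188.] [ 443.9 -103.7] [105.4  49.2] 86.9
hybrid [133. 143. 150.] [360. 156.] [ 453.4 -244.8] [87.2 69.3] -13.4
```

View pics/crop0.png

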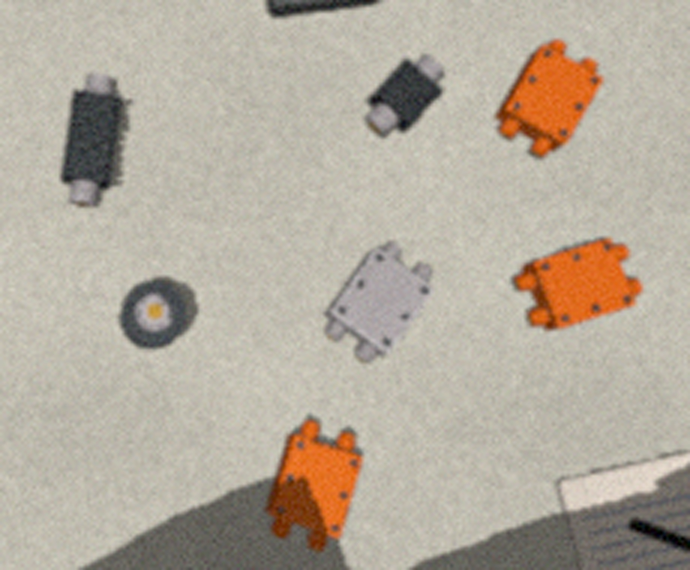

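The crop confirms the choice. The aluminium hybrid is at crop (378,300), and the orange look-alikes at (550,95), (580,285) and (318,490) are left alone. The long attenuator (93,140), short attenuator (405,95) and load (155,311) are all clear. Next I refine the load, hybrid and connector points.

```bash
python3 - <<'E'
from h import *
im=cv2.imread("pics/top0.png"); bg=cv2.GaussianBlur(im,(3,3),0).astype(int)
def roi(mask,u,v,r):
    m=np.zeros(mask.shape,bool); m[v-r:v+r,u-r:u+r]=mask[v-r:v+r,u-r:u+r]; return m
d=bg[...,0]-bg[...,2]
m=roi(d>-5,425,250,26).astype(np.uint8); m=cv2.morphologyEx(m,cv2.MORPH_OPEN,np.ones((2,2),np.uint8))
k=max(blobs(m,40),key=cv2.contourArea); print('hybrid',k.min(0),k.max(0),*rect("top",k,15))
body=cv2.morphologyEx(m,cv2.MORPH_OPEN,np.ones((9,9),np.uint8))
k=max(blobs(body,40),key=cv2.contourArea); print('hybrid body',*rect("top",k,22))
mm=roi(bg.max(2)<85,352,254,22); k=max(blobs(mm,40),key=cv2.contourArea); print('load dark',*rect("top",k,22))
y=roi((bg[...,2]-bg[...,0]>40),352,254,8); p=np.argwhere(y)[:,::-1].mean(0); print('load yellow',p,cast("top",p,60))
mm=roi(bg.max(2)<75,331,197,30); k=max(blobs(mm,40),key=cv2.contourArea); print('long dark',*rect("top",k,17))
im=cv2.imread("pics/side0.png").astype(int)
w=roi(im[...,2]-im[...,0]>45,364,179,12); p=np.argwhere(w)[:,::-1].mean(0); print('side yellow',p,cast("side",p,60))
d=im[...,0]-im[...,2]; m=roi(cv2.blur(d.astype(np.float32),(3,3))>-8,361,152,22); k=max(blobs(m,40),key=cv2.contourArea);print('side hyb',*rect("side",k,15))
E
```

```text
hybrid [411 233] [444 269] [ 447.9 -266.4] [76.1 52.1] -38.2
hybrid body [ 465.3 -271.9] [33.9 32.4] 86.8
load dark [ 443.5 -106.3] [53.3 46.8] 89.1
load yellow [351.11111111 253.27777778] [[ 441.96049065 -101.52448021]]
long dark [570.5 -63.1] [90.7 40.5] -8.7
side yellow [363.5 175.5] [[ 443.23885525 -100.07842766]]
side hyb [ 455.  -247.5] [76.  54.4] -15.6
```

Emit:
{"method": "arm_command", "body": {"targets": [[[0.025, 0.035, -0.012, 0, 0, -0.127, 1], [0.025, 0.035, -0.012, 0, 0, -0.127, 1], [0.025, 0.035, -0.012, 0, 0, -0.127, 1], [0.025, 0.035, -0.012, 0, 0, -0.127, 1], [0.025, 0.035, -0.012, 0, 0, -0.127, 1], [0.025, 0.035, -0.012, 0, 0, -0.127, 1], [0.025, 0.035, -0.012, 0, 0, -0.127, 1], [0.023, 0.035, -0.012, 0, 0, -0.127, 1], [0, 0, 0, 0, 0, 0, 1], [0, 0, 0, 0, 0, 0, 1]]], "force": 60}}

```text
time: 1.35
tool_pos: [449.4, -264.8, 105.9]
tcp_rot: [180.0, 0.0, -33.3]
ft_force: [-0.5, -0.7, 0.2]
finger_gap: 85.7
grip_force: 0.0
```

Emit:
{"method": "arm_command", "body": {"targets": [[[0, 0, -0.03, 0, 0, 0, 1], [0, 0, -0.03, 0, 0, 0, 1], [0, 0, -0.02, 0, 0, 0, 1], [0, 0, -0.016, 0, 0, 0, 1], [0, 0, 0, 0, 0, 0, 1], [0, 0, 0, 0, 0, 0, -1], [0, 0, 0, 0, 0, 0, -1], [0, 0, 0, 0, 0, 0, -1], [0, 0, 0, 0, 0, 0, -1], [0, 0, 0, 0, 0, 0, -1]]], "force": 60}}

```text
time: 2.6
tool_pos: [449.7, -264.6, 10.1]
tcp_rot: [180.0, -0.0, -33.4]
ft_force: [0.0, 0.5, 0.1]
finger_gap: -0.0
grip_force: 0.0
```

```bash
python3 - <<'E'
from h import *
s=status.sense(); print(s['finger_gap'],s['grip_force'],s['tool_pos'],s['tcp_rot'])
a=viewer.snapshot("top")[...,::-1][180:320,350:500]; b=viewer.snapshot("side")[...,::-1][80:220,290:440]
cv2.imwrite("pics/g1.png",cv2.convertScaleAbs(cv2.resize(np.hstack([a,b]),None,fx=2.6,fy=2.6,interpolation=cv2.INTER_CUBIC),alpha=1.5))
E
```

```text
-0.019656229647318592 0.0 [ 449.71703273 -264.64628445   10.08061712] [ 1.79999756e+02 -6.28328071e-03 -3.34068290e+01]
```

View pics/g1.png

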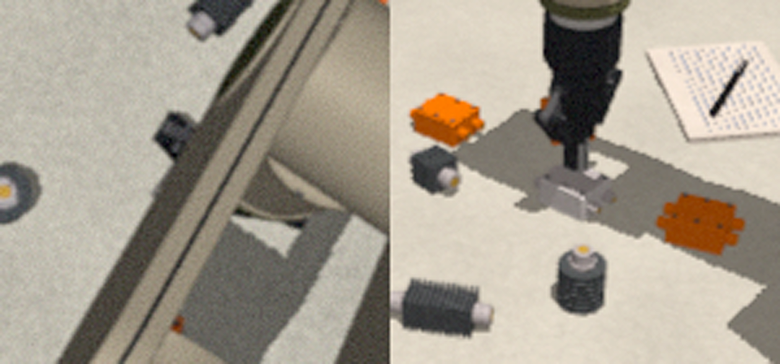

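The fingers shut on nothing. The right half (side view) shows them standing just behind the hybrid, at about crop (575,165), while the part is at (575,190). So the top-view hybrid position is off by about 20 mm in y. I'll check the projections before going further.

```bash
cat >> h.py <<'E'
def proj(name,P):
    m=viewer.camera_model(name); f=200/np.tan(np.radians(m['vertical_fov']/2))
    c=R.from_euler('xyz',m['attitude'],degrees=True).inv().apply(np.atleast_2d(P)-m['xyz'])
    return np.c_[m['cx']+f*c[:,0]/c[:,2],m['cy']+f*c[:,1]/c[:,2]]
E
python3 - <<'E'
from h import *
print('tcp in side',proj("side",[449.7,-264.6,10]),'top',proj("top",[449.7,-264.6,10]))
print('part-centre z15 from side', cast("side",[[361,153]],15),'from top',cast("top",[[426.3,250.3]],15))
# short attenuator & load both views
print('short top',cast("top",[[435,181]],17),'side',cast("side",[[307,146]],17))
print('multimeter top',cast("top",[[403,113]],30),'side',cast("side",[[247,155]],30))
print('orange top',cast("top",[[405,311],[483,182],[492,244]],15),'side',cast("side",[[409,166],[312,127],[358,126]],15))
print('case corners z34?',cast("top",[[150,168],[242,168],[143,279],[234,282]],34),cast("side",[[252,346],[271,256],[387,350],[391,260]],34))
E
```

```text
tcp in side [[360.80441533 153.4158362 ]] top [[425.78374546 250.350993  ]]
part-centre z15 from side [[ 449.31350173 -259.35978595]] from top [[ 449.37950891 -264.60646363]]
short top [[ 600.93496092 -291.98590979]] side [[ 599.09177767 -281.84322663]]
multimeter top [[ 755.39665826 -227.26755727]] side [[ 752.19211729 -210.58770969]]
orange top [[ 323.42005895 -213.00196138]
 [ 597.11904519 -397.02415581]
 [ 460.65541039 -405.02166701]] side [[ 323.84928907 -207.14014463]
 [ 594.98977096 -385.50290455]
 [ 459.91474824 -398.48556228]]
case corners z34? [[638.48543531 335.16240582]
 [634.33477243 131.21862147]
 [396.69711137 336.12065083]
 [387.81737316 143.41367307]] [[627.12985278 355.17391198]
 [628.2980516  148.32851868]
 [398.85419929 345.83014872]
 [384.77650065 142.56026806]]
```

```bash
python3 - <<'E'
from h import *
a=cv2.imread("pics/side0.png")[100:200,310:420]; s=viewer.snapshot("side")[...,::-1]; cv2.imwrite("pics/side1.png",s)
b=s[100:200,310:420].copy()
o=cv2.resize(np.hstack([a,b]),None,fx=3.6,fy=3.6,interpolation=cv2.INTER_CUBIC)
for i in(0,1):
    for P,c in(([449.7,-264.6,10],(0,0,255)),([449.7,-264.6,30],(0,255,0))):
        p=(proj("side",P)[0]-[310,100])*3.6+[i*396,0]; cv2.circle(o,tuple(int(x) for x in p),3,c,-1)
cv2.imwrite("pics/cmp.png",cv2.convertScaleAbs(o,alpha=1.4))
E
```

```text
(no output)
```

View pics/cmp.png

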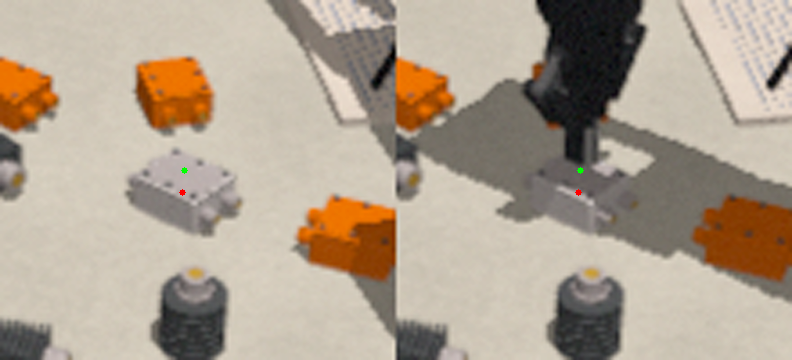

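```bash
python3 - <<'E'
from h import *
a=cv2.imread("pics/side0.png")[125:175,335:385]; b=cv2.imread("pics/side1.png")[125:175,335:385]
cv2.imwrite("pics/z.png",cv2.convertScaleAbs(cv2.resize(np.hstack([a,b]),None,fx=8,fy=8,interpolation=cv2.INTER_CUBIC),alpha=1.8))
E
```

```text
(no output)
```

View pics/z.png

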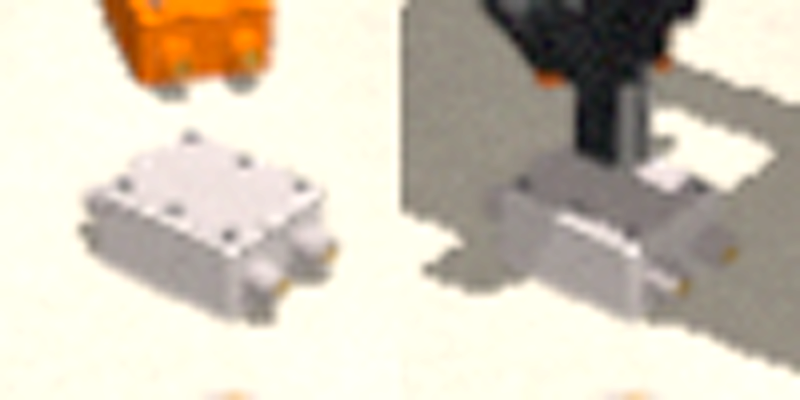

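The zoom shows the shut fingertips at crop (605,165), in front of the box's top face. They're hovering at z about 33–35 and never straddled the box, so the real fingertips sit about 25 mm higher than the reported TCP. I'll open, then go lower in small steps while watching the force.

Emit:
{"method": "arm_command", "body": {"targets": [[[0, 0, 0, 0, 0, 0, 1], [0, 0, 0, 0, 0, 0, 1], [0, 0, 0, 0, 0, 0, 1], [0, 0, 0, 0, 0, 0, 1], [0, 0, -0.005, 0, 0, 0, 1], [0, 0, -0.005, 0, 0, 0, 1], [0, 0, 0, 0, 0, 0, 1]]]}}

```text
time: 3.62
tool_pos: [449.0, -264.2, -0.9]
tcp_rot: [-180.0, 0.1, -33.4]
ft_force: [0.6, -0.5, 0.8]
finger_gap: 85.4
grip_force: 0.0
```

```bash
python3 - <<'E'
from h import *
s=viewer.snapshot("side")[...,::-1]; cv2.imwrite("pics/side2.png",s); print(status.sense()['joint_pos'])
cv2.imwrite("pics/z2.png",cv2.convertScaleAbs(cv2.resize(s[100:180,320:400],None,fx=6,fy=6,interpolation=cv2.INTER_CUBIC),alpha=1.8))
E
```

```text
[-3.61134850e+01  6.91319720e+00  1.08235234e+02 -6.77715415e-04
  6.49080960e+01  8.73026523e+01]
```

View pics/z2.png

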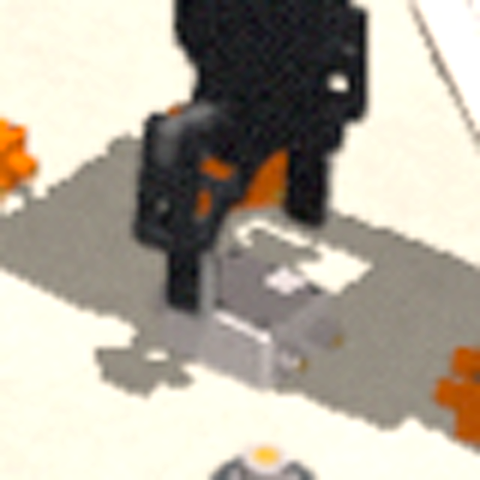

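The picture shows the open fingers straddling the box, with tips at crop (183,305) and (312,222). Their midpoint puts the tips at z about 40 at a reported z of -1, which again gives an offset of about 26 mm. I'll lower further and close.

Emit:
{"method": "arm_command", "body": {"targets": [[[0, 0, -0.005, 0, 0, 0, 1], [0, 0, -0.005, 0, 0, 0, 1], [0, 0, -0.005, 0, 0, 0, 1], [0, 0, 0, 0, 0, 0, 1], [0, 0, 0, 0, 0, 0, -1], [0, 0, 0, 0, 0, 0, -1], [0, 0, 0, 0, 0, 0, -1], [0, 0, 0, 0, 0, 0, -1]]], "force": 60}}

```text
time: 4.68
tool_pos: [450.3, -265.1, -14.1]
tcp_rot: [-180.0, -0.1, -33.4]
ft_force: [-0.2, 0.5, 5.8]
finger_gap: 48.8
grip_force: 61.8
```

Emit:
{"method": "arm_command", "body": {"targets": [[[0, 0, 0.01, 0, 0, 0, -1], [0, 0, 0.02, 0, 0, 0, -1], [0, 0, 0.03, 0, 0, 0, -1], [0, 0, 0.03, 0, 0, 0, -1], [0, 0, 0.03, 0, 0, 0, -1], [0, 0, 0.02, 0, 0, 0, -1], [0, 0, 0, 0, 0, 0, -1], [0, 0, 0, 0, 0, 0, -1]]]}}

```text
time: 5.68
tool_pos: [449.0, -264.2, 123.9]
tcp_rot: [-180.0, 0.1, -33.4]
ft_force: [-0.6, -0.1, -2.2]
finger_gap: 48.6
grip_force: 61.6
```

```bash
python3 - <<'E'
from h import *
s=viewer.snapshot("side")[...,::-1]; cv2.imwrite("pics/side3.png",s); S=status.sense(); print(S['tool_pos'],S['finger_gap'],S['ft_force'])
print(proj("side",[[449.5,-264,S['tool_pos'][2]+d] for d in(0,15,30)]))
cv2.imwrite("pics/z3.png",cv2.convertScaleAbs(cv2.resize(s[60:180,310:410],None,fx=5,fy=5,interpolation=cv2.INTER_CUBIC),alpha=1.8))
E
```

```text
[ 448.8050225  -264.08835908  123.52207996] 48.77963380147161 [-0.42837149 -0.75193502 -2.94025617]
[[362.75713393 117.07216709]
 [363.02347048 111.91120469]
 [363.29425445 106.66406211]]
```

View pics/z3.png

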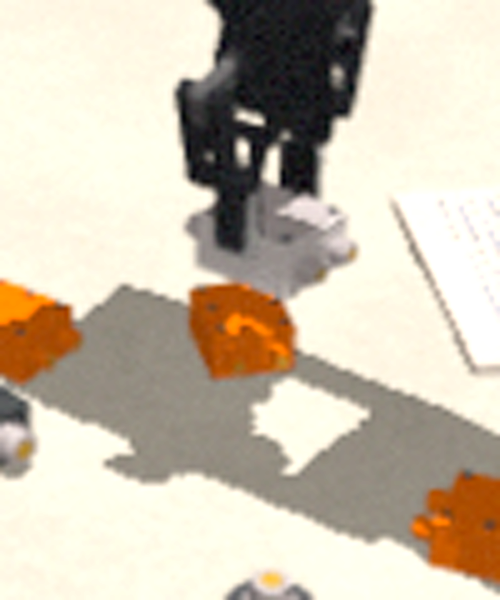

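The hybrid is held level, with fingertip at (232,247) about halfway down its side. The weight reading of about 2.5 N fits 220 g. Underside is reported z plus 15 mm. Now I carry it to the hybrid recess.

Emit:
{"method": "arm_command", "body": {"targets": [[[0.0115, 0.05, 0, 0, 0, 0.0525, -1], [0.0115, 0.05, 0, 0, 0, 0.0525, -1], [0.0115, 0.05, 0, 0, 0, 0.0525, -1], [0.0115, 0.05, 0, 0, 0, 0.0525, -1], [0.0115, 0.05, 0, 0, 0, 0.0525, -1], [0.0115, 0.05, 0, 0, 0, 0.0525, -1], [0.0115, 0.05, 0, 0, 0, 0.0525, -1], [0.0115, 0.05, 0, 0, 0, 0.0525, -1], [0.0115, 0.05, 0, 0, 0, 0.0525, -1], [0.0115, 0.05, 0, 0, 0, 0.0525, -1]]]}}

```text
time: 6.98
tool_pos: [563.9, 236.8, 123.2]
tcp_rot: [179.9, 0.1, -3.2]
ft_force: [-0.0, -0.5, -1.8]
finger_gap: 48.8
grip_force: 61.9
```

Emit:
{"method": "arm_command", "body": {"targets": [[[0.0115, 0.049, -0.02, 0, 0, 0, -1], [0, 0, -0.03, 0, 0, 0, -1], [0, 0, -0.02, 0, 0, 0, -1], [0, 0, 0, 0, 0, 0, -1], [0, 0, 0, 0, 0, 0, -1]]]}}

```text
time: 7.6
tool_pos: [576.8, 283.8, 55.9]
tcp_rot: [-180.0, -0.1, -3.4]
ft_force: [0.6, -0.0, -1.7]
finger_gap: 48.6
grip_force: 62.0
```

```bash
python3 - <<'E'
from h import *
s=viewer.snapshot("side")[...,::-1]; t=viewer.snapshot("top")[...,::-1]; cv2.imwrite("pics/side4.png",s); cv2.imwrite("pics/top4.png",t); S=status.sense(); print(S['tool_pos'],S['tcp_rot'],S['finger_gap'],S['ft_force'])
print(proj("side",[[576,285,22],[576,285,70],[576,285,100]]))
a=cv2.resize(s[200:380,220:400],None,fx=2.2,fy=2.2,interpolation=cv2.INTER_CUBIC);b=cv2.resize(t[120:300,110:290],None,fx=2.2,fy=2.2,interpolation=cv2.INTER_CUBIC)
cv2.imwrite("pics/z4.png",cv2.convertScaleAbs(np.hstack([a,b]),alpha=1.8))
E
```

```text
[577.45205596 284.22782025  56.86675232] [-1.79931200e+02 -1.44047968e-01 -3.38431193e+00] 48.59935162335606 [-0.45088284  0.242647   -2.31321531]
[[287.72967296 317.32203437]
 [286.08306299 301.06988494]
 [284.98810518 290.26257894]]
```

View pics/z4.png

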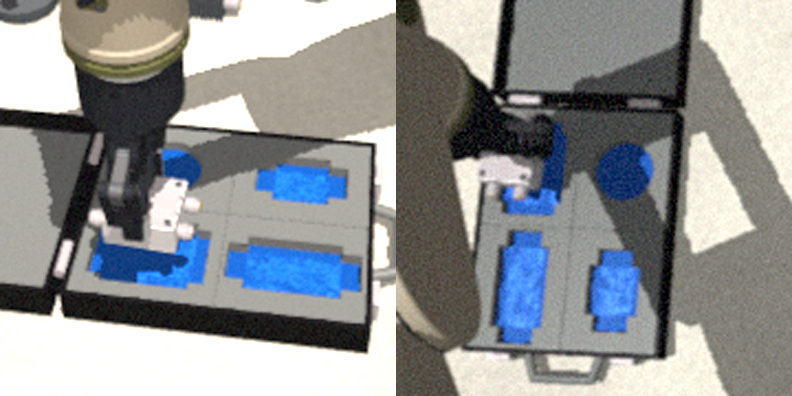

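```bash
python3 - <<'E'
from h import *
r=R.from_euler('z',-3.4,degrees=True)
L=np.array([[-29,25,0],[29,25,0],[-41,13,15],[-41,-13,15],[41,0,15],[-29,-25,30],[29,-25,30]])
P=r.apply(L)+[577,284.5,72]
print('side crop',((proj("side",P)-[220,200])*2.2).round().tolist())
print('top crop',((proj("top",P)-[110,120])*2.2+[396,0]).round().tolist())
E
```

```text
side crop [[174.0, 250.0], [102.0, 242.0], [191.0, 227.0], [197.0, 201.0], [92.0, 203.0], [184.0, 175.0], [112.0, 168.0]]
top crop [[488.0, 185.0], [494.0, 126.0], [492.0, 195.0], [520.0, 196.0], [516.0, 110.0], [528.0, 181.0], [535.0, 120.0]]
```

Predicted corners and connector tips match the picture in both views to within about 2 mm: top view (492,192)/(521,194) against (492,195)/(520,196). Lower, release and rise.

Emit:
{"method": "arm_command", "body": {"targets": [[[0, 0, -0.02, 0, 0, 0, -1], [0, 0, -0.015, 0, 0, 0, -1], [0, 0, -0.006, 0, 0, 0, -1], [0, 0, -0.003, 0, 0, 0, -1], [0, 0, -0.003, 0, 0, 0, -1], [0, 0, 0, 0, 0, 0, -1], [0, 0, 0, 0, 0, 0, -1]]]}}

```text
time: 8.57
tool_pos: [576.4, 284.5, 8.4]
tcp_rot: [-180.0, -0.0, -3.3]
ft_force: [-0.5, -0.1, -2.4]
finger_gap: 49.0
grip_force: 62.1
```

Emit:
{"method": "arm_command", "body": {"targets": [[[0, 0, -0.001, 0, 0, 0, -1], [0, 0, 0, 0, 0, 0, 0.0], [0, 0, 0, 0, 0, 0, 0.5], [0, 0, 0, 0, 0, 0, 0.5], [0, 0, 0, 0, 0, 0, 0.5], [0, 0, 0.03, 0, 0, 0, 0.5], [0, 0, 0.04, 0, 0, 0, 0.5], [0, 0, 0.048, 0, 0, 0, 1], [0, -0.045, 0, 0, 0, 0, 1], [0, -0.05, 0, 0, 0, 0, 1]]]}}

```text
time: 9.82
tool_pos: [576.7, 189.1, 126.1]
tcp_rot: [-180.0, -0.1, -3.2]
ft_force: [0.3, -0.7, 0.1]
finger_gap: 85.5
grip_force: 0.0
```

Emit:
{"method": "arm_command", "body": {"targets": [[[0, -0.05, 0, 0, 0, -0.02, 1], [0, -0.05, 0, 0, 0, -0.02, 1], [0, -0.05, 0, 0, 0, -0.02, 1], [-0.002, -0.05, 0, 0, 0, -0.01, 1], [-0.002, -0.05, -0.02, 0, 0, 0, 1], [-0.003, 0, -0.03, 0, 0, 0, 1], [0, 0, -0.03, 0, 0, 0, 1], [0, 0, 0, 0, 0, 0, 1], [0, 0, 0, 0, 0, 0, 1]]]}}

```text
time: 10.95
tool_pos: [569.9, -60.7, 46.2]
tcp_rot: [180.0, -0.1, -7.3]
ft_force: [0.2, -0.3, 0.4]
finger_gap: 85.3
grip_force: 0.0
```

```bash
python3 - <<'E'
from h import *
s=viewer.snapshot("side")[...,::-1]; t=viewer.snapshot("top")[...,::-1]; cv2.imwrite("pics/side5.png",s); cv2.imwrite("pics/top5.png",t); S=status.sense(); print(S['tool_pos'],S['tcp_rot'],S['finger_gap'],S['ft_force'])
a=cv2.resize(s[120:360,230:410],None,fx=2.2,fy=2.2,interpolation=cv2.INTER_CUBIC);b=cv2.resize(t[120:360,130:310],None,fx=2.2,fy=2.2,interpolation=cv2.INTER_CUBIC)
cv2.imwrite("pics/z5.png",cv2.convertScaleAbs(np.hstack([a,b]),alpha=1.8))
E
```

```text
[570.65448733 -60.73558732  46.97563951] [ 1.79987923e+02 -1.70172417e-01 -7.32313071e+00] 85.61311699445287 [ 0.62155826 -0.22390374  0.68828231]
```

View pics/z5.png

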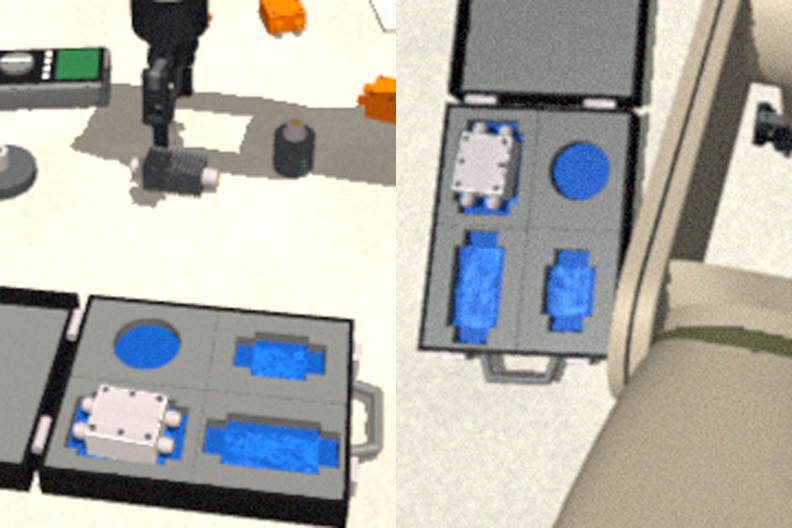

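The hybrid lies flat in its recess, at side crop (125,420) and top crop (485,165). The gripper is over the long attenuator, near finger at (160,130) and part at (175,172).

Emit:
{"method": "arm_command", "body": {"targets": [[[-0.001, 0.001, -0.025, 0, 0, 0, 1], [0, 0, -0.02, 0, 0, 0, 1], [0, 0, -0.01, 0, 0, 0, 1], [0, 0, -0.004, 0, 0, 0, 1], [0, 0, 0, 0, 0, 0, -1], [0, 0, 0, 0, 0, 0, -1], [0, 0, 0, 0, 0, 0, -1], [0, 0, 0, 0, 0, 0, -1], [0, 0, 0, 0, 0, 0, -1], [0, 0, 0, 0, 0, 0, -1]]]}}

```text
time: 12.3
tool_pos: [569.1, -59.9, -12.9]
tcp_rot: [180.0, -0.1, -7.3]
ft_force: [0.2, 0.3, 6.0]
finger_gap: 34.7
grip_force: 61.0
```

Emit:
{"method": "arm_command", "body": {"targets": [[[0, 0, 0.01, 0, 0, 0, -1], [0, 0, 0.03, 0, 0, 0, -1], [0, 0, 0.05, 0, 0, 0, -1], [0, 0, 0.05, 0, 0, 0, -1], [-0.014, 0.044, 0, 0, 0, 0.01, -1], [-0.014, 0.044, 0, 0, 0, 0.01, -1], [-0.014, 0.044, 0, 0, 0, 0.01, -1], [-0.014, 0.044, 0, 0, 0, 0.01, -1], [-0.014, 0.044, 0, 0, 0, 0.01, -1], [-0.014, 0.044, 0, 0, 0, 0.01, -1]]]}}

```text
time: 13.55
tool_pos: [483.0, 205.6, 126.0]
tcp_rot: [180.0, 0.0, -3.9]
ft_force: [0.5, 0.3, -2.9]
finger_gap: 34.5
grip_force: 60.2
```

Emit:
{"method": "arm_command", "body": {"targets": [[[-0.014, 0.044, 0, 0, 0, 0.01, -1], [-0.013, 0.0435, -0.02, 0, 0, 0, -1], [0, 0, -0.03, 0, 0, 0, -1], [0, 0, -0.02, 0, 0, 0, -1], [0, 0, 0, 0, 0, 0, -1], [0, 0, 0, 0, 0, 0, -1]]]}}

```text
time: 14.3
tool_pos: [457.6, 291.9, 57.0]
tcp_rot: [-180.0, -0.0, -3.3]
ft_force: [-0.2, 0.3, -1.9]
finger_gap: 34.7
grip_force: 60.4
```

```bash
python3 - <<'E'
from h import *
s=viewer.snapshot("side")[...,::-1]; t=viewer.snapshot("top")[...,::-1]; S=status.sense(); print(S['tool_pos'],S['tcp_rot'],S['finger_gap'],S['ft_force'])
a=cv2.resize(s[200:380,260:440],None,fx=2.2,fy=2.2,interpolation=cv2.INTER_CUBIC);b=cv2.resize(t[140:320,110:290],None,fx=2.2,fy=2.2,interpolation=cv2.INTER_CUBIC)
cv2.imwrite("pics/z6.png",cv2.convertScaleAbs(np.hstack([a,b]),alpha=1.8))
L=np.array([[-48,0,17],[48,0,17],[-32,18,0],[32,18,0]])
P=R.from_euler('z',-3.4,degrees=True).apply(L)+[458,292,S['tool_pos'][2]+14]
print('side crop',((proj("side",P)-[260,200])*2.2).round().tolist())
print('top crop',((proj("top",P)-[110,140])*2.2+[396,0]).round().tolist())
E
```

```text
[458.19452854 292.15187293  57.54517903] [-1.79933082e+02 -1.11438838e-01 -3.35317625e+00] 35.150826089757054 [ 1.27452983  0.34068339 -2.7190609 ]
side crop [[268.0, 230.0], [144.0, 217.0], [245.0, 261.0], [162.0, 252.0]]
top crop [[489.0, 289.0], [501.0, 184.0], [480.0, 271.0], [487.0, 202.0]]
```

View pics/z6.png

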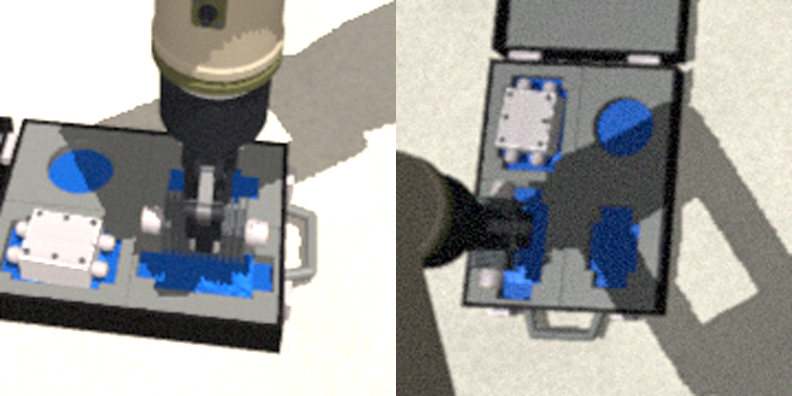

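The connector tips at (143,220) and (268,232) match the prediction to about 1 px, so I lower and release.

Emit:
{"method": "arm_command", "body": {"targets": [[[0, 0, -0.02, 0, 0, 0, -1], [0, 0, -0.015, 0, 0, 0, -1], [0, 0, -0.007, 0, 0, 0, -1], [0, 0, -0.003, 0, 0, 0, -1], [0, 0, -0.002, 0, 0, 0, -1], [0, 0, -0.001, 0, 0, 0, -1], [0, 0, 0, 0, 0, 0, -1]]]}}

```text
time: 15.28
tool_pos: [457.6, 292.1, 9.1]
tcp_rot: [-180.0, -0.0, -3.3]
ft_force: [-3.6, -1.6, 5.9]
finger_gap: 34.6
grip_force: 61.4
```

Emit:
{"method": "arm_command", "body": {"targets": [[[0, 0, 0, 0, 0, 0, -0.1], [0, 0, 0, 0, 0, 0, 0.2], [0, 0, 0, 0, 0, 0, 0.2], [0, 0, 0, 0, 0, 0, 0.2], [0, 0, 0.03, 0, 0, 0, 0.2], [0, 0, 0.04, 0, 0, 0, 0.2], [0, 0, 0.048, 0, 0, 0, 1], [-0.002, -0.049, 0, 0, 0, 0, 1], [-0.002, -0.049, 0, 0, 0, 0, 1], [-0.002, -0.049, 0, 0, 0, 0, 1]]]}}

```text
time: 16.52
tool_pos: [451.1, 143.6, 126.2]
tcp_rot: [-180.0, -0.0, -3.3]
ft_force: [1.2, 0.3, 0.1]
finger_gap: 85.3
grip_force: 0.0
```

Emit:
{"method": "arm_command", "body": {"targets": [[[-0.002, -0.049, 0, 0, 0, 0, 1], [-0.002, -0.049, 0, 0, 0, 0, 1], [-0.002, -0.049, 0, 0, 0, 0, 1], [-0.002, -0.049, 0, 0, 0, 0, 1], [-0.001, -0.0495, 0, 0, 0, 0, 1], [0, 0, -0.03, 0, 0, 0, 1], [0, 0, -0.03, 0, 0, 0, 1], [0, 0, 0, 0, 0, 0, 1], [0, 0, 0, 0, 0, 0, 1]]]}}

```text
time: 17.65
tool_pos: [442.7, -100.7, 67.1]
tcp_rot: [180.0, -0.1, -3.3]
ft_force: [0.5, 0.2, 0.7]
finger_gap: 85.5
grip_force: 0.0
```

```bash
python3 - <<'E'
from h import *
s=viewer.snapshot("side")[...,::-1]; t=viewer.snapshot("top")[...,::-1]; S=status.sense(); print(S['tool_pos'],S['tcp_rot'],S['finger_gap'],S['ft_force'])
a=cv2.resize(s[130:360,250:430],None,fx=2.2,fy=2.2,interpolation=cv2.INTER_CUBIC);b=cv2.resize(t[120:350,130:310],None,fx=2.2,fy=2.2,interpolation=cv2.INTER_CUBIC)
cv2.imwrite("pics/z7.png",cv2.convertScaleAbs(np.hstack([a,b]),alpha=1.8))
E
```

```text
[ 443.40882918 -100.88741207   67.67038869] [ 1.79958768e+02 -1.43511619e-01 -3.30849518e+00] 85.4106382384589 [-0.12025859  0.40446401  0.4915852 ]
```

View pics/z7.png

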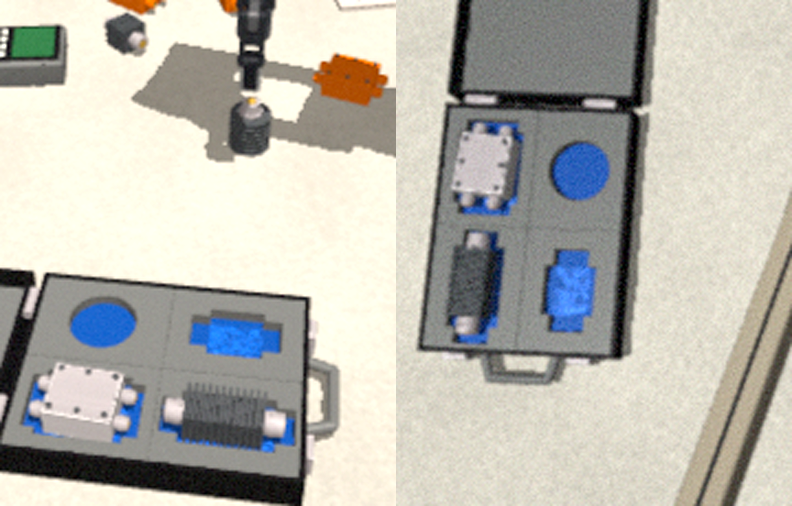

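The long attenuator is in its recess, at side crop (225,410) and top crop (472,285). The gripper is centred over the load at (250,120). Descend in steps.

Emit:
{"method": "arm_command", "body": {"targets": [[[0, 0, -0.025, 0, 0, 0, 1], [0, 0, -0.025, 0, 0, 0, 1], [0, 0, -0.012, 0, 0, 0, 1], [0, 0, -0.005, 0, 0, 0, 1], [0, 0, -0.003, 0, 0, 0, 1], [0, 0, 0, 0, 0, 0, 1]]]}}

```text
time: 18.5
tool_pos: [442.7, -100.8, -3.4]
tcp_rot: [180.0, -0.0, -3.3]
ft_force: [0.9, 0.1, -0.1]
finger_gap: 85.2
grip_force: 0.0
```

Emit:
{"method": "arm_command", "body": {"targets": [[[0, 0, 0, 0, 0, 0, -1], [0, 0, 0, 0, 0, 0, -1], [0, 0, 0, 0, 0, 0, -1], [0, 0, 0, 0, 0, 0, -1], [0, 0, 0, 0, 0, 0, -1]]]}}

```text
time: 19.12
tool_pos: [442.8, -100.9, -3.3]
tcp_rot: [180.0, -0.1, -3.3]
ft_force: [-1.6, -0.1, 6.1]
finger_gap: 43.7
grip_force: 61.4
```

Emit:
{"method": "arm_command", "body": {"targets": [[[0, 0, 0.01, 0, 0, 0, -1], [0, 0, 0.03, 0, 0, 0, -1], [0, 0, 0.04, 0, 0, 0, -1], [0, 0, 0.04, 0, 0, 0, -1], [0.018, 0.042, 0, 0, 0, 0, -1], [0.018, 0.042, 0, 0, 0, 0, -1], [0.018, 0.042, 0, 0, 0, 0, -1], [0.018, 0.042, 0, 0, 0, 0, -1], [0.018, 0.042, 0, 0, 0, 0, -1], [0.018, 0.042, 0, 0, 0, 0, -1]]]}}

```text
time: 20.38
tool_pos: [550.3, 152.7, 116.2]
tcp_rot: [180.0, 0.0, -3.3]
ft_force: [0.6, -0.3, -1.5]
finger_gap: 43.7
grip_force: 61.6
```

Emit:
{"method": "arm_command", "body": {"targets": [[[0.018, 0.042, 0, 0, 0, 0, -1], [0.002, 0.0015, -0.02, 0, 0, 0, -1], [0, 0, -0.03, 0, 0, 0, -1], [0, 0, 0, 0, 0, 0, -1], [0, 0, 0, 0, 0, 0, -1]]]}}

```text
time: 21.0
tool_pos: [570.1, 194.2, 66.5]
tcp_rot: [180.0, 0.0, -3.4]
ft_force: [1.5, -0.2, -0.8]
finger_gap: 44.0
grip_force: 61.7
```

```bash
python3 - <<'E'
from h import *
s=viewer.snapshot("side")[...,::-1].copy(); t=viewer.snapshot("top")[...,::-1].copy(); S=status.sense(); print(S['tool_pos'],S['tcp_rot'],S['finger_gap'],S['ft_force'])
z=S['tool_pos'][2]+4
L=np.array([[0,0,60],[-23,0,44],[23,0,44],[-23,0,0],[23,0,0],[0,23,0],[0,23,44]])+[570.6,194.6,z]
for n,im in(("side",s),("top",t)):
    for p in proj(n,L): 
        p=p.round().astype(int); im[p[1],p[0]]=(0,0,255)
a=cv2.resize(s[190:340,220:370],None,fx=2.6,fy=2.6,interpolation=cv2.INTER_NEAREST);b=cv2.resize(t[120:270,130:280],None,fx=2.6,fy=2.6,interpolation=cv2.INTER_NEAREST)
cv2.imwrite("pics/z8.png",cv2.convertScaleAbs(np.hstack([a,b]),alpha=1.8))
E
```

```text
[571.16305521 194.61768756  67.68120234] [-1.79962747e+02 -1.25080297e-01 -3.36733458e+00] 43.85923175342139 [-0.34113264  1.25706482 -1.5858518 ]
```

View pics/z8.png

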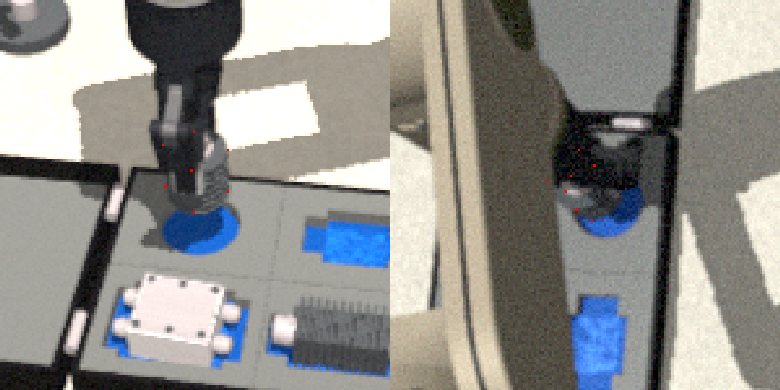

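The load hangs upright, and its right edge and bottom front at (229,190) and (195,212) coincide with the predicted dots. Set it down.

Emit:
{"method": "arm_command", "body": {"targets": [[[0, 0, -0.02, 0, 0, 0, -1], [0, 0, -0.015, 0, 0, 0, -1], [0, 0, -0.007, 0, 0, 0, -1], [0, 0, -0.003, 0, 0, 0, -1], [0, 0, -0.002, 0, 0, 0, -1], [0, 0, -0.001, 0, 0, 0, -1], [0, 0, 0, 0, 0, 0, -1]]]}}

```text
time: 21.98
tool_pos: [570.6, 194.9, 18.8]
tcp_rot: [-180.0, -0.1, -3.3]
ft_force: [-2.7, -2.0, 2.0]
finger_gap: 43.7
grip_force: 62.0
```

Emit:
{"method": "arm_command", "body": {"targets": [[[0, 0, 0, 0, 0, 0, 0.1], [0, 0, 0, 0, 0, 0, 0.4], [0, 0, 0, 0, 0, 0, 0.4], [0, 0, 0, 0, 0, 0, 0.4], [0, 0, 0.03, 0, 0, 0, 0.4], [0, 0, 0.04, 0, 0, 0, 0.4], [0, 0, 0.037, 0, 0, 0, 1], [0.003, -0.048, 0, 0, 0, -0.07, 1], [0.003, -0.048, 0, 0, 0, -0.07, 1], [0.003, -0.048, 0, 0, 0, -0.07, 1]]]}}

```text
time: 23.22
tool_pos: [579.2, 49.6, 125.2]
tcp_rot: [-180.0, -0.0, -15.5]
ft_force: [0.6, -0.1, -0.3]
finger_gap: 85.2
grip_force: 0.0
```

```bash
python3 - <<'E'
from h import *
for n,(u,v,r) in dict(top=(435,181,20),side=(307,146,13)).items():
    im=cv2.GaussianBlur(cv2.imread(f"pics/{n}0.png"),(3,3),0).astype(int).max(2)
    for th in(70,85):
        m=np.zeros(im.shape,bool); m[v-r:v+r,u-r:u+r]=im[v-r:v+r,u-r:u+r]<th
        k=max(blobs(m,20),key=cv2.contourArea); print(n,th,k.min(0),k.max(0),*rect(n,k,17))
for n in("top","side"):
    P=R.from_euler('z',-43,degrees=True).apply([[33,0,17],[-33,0,17],[17,18,34],[17,-18,34],[-17,18,34],[-17,-18,34]])+[598.5,-290,0]
    print(n,proj(n,P).round(1).tolist())
    P=R.from_euler('z',-43,degrees=True).apply([[a,b,c] for a in(-17,17) for b in(-18,18) for c in(0,34)])+[598.5,-290,0]
    q=proj(n,P); print(q.min(0),q.max(0))
E
```

```text
top 70 [423 170] [446 193] [ 600.2 -291.7] [45.2 35.6] -44.7
top 85 [422 170] [446 195] [ 598.2 -289.3] [64.2 36.5] -42.6
side 70 [298 137] [314 153] [ 602.7 -287.4] [80.3 45.1] -84.8
side 85 [298 136] [315 153] [ 601.7 -290. ] [85.8 48.1] -84.9
top [[443.7, 171.3], [424.5, 193.0], [434.6, 169.2], [447.5, 179.9], [424.5, 180.5], [437.5, 191.4]]
[421.24715496 169.15210315] [447.54400382 194.71312958]
side [[299.8, 139.7], [315.4, 149.2], [298.4, 139.3], [308.2, 134.4], [306.4, 144.2], [316.3, 139.2]]
[298.37406919 134.39165595] [316.5008003  154.48117085]
```

Emit:
{"method": "arm_command", "body": {"targets": [[[0.003, -0.049, 0, 0, 0, -0.07, 1], [0.003, -0.049, 0, 0, 0, -0.07, 1], [0.003, -0.049, 0, 0, 0, -0.07, 1], [0.003, -0.048, 0, 0, 0, -0.07, 1], [0.003, -0.048, 0, 0, 0, -0.07, 1], [0.003, -0.048, 0, 0, 0, -0.07, 1], [0.002, -0.049, -0.02, 0, 0, -0.07, 1], [0, 0, -0.03, 0, 0, 0, 1], [0, 0, -0.03, 0, 0, 0, 1], [0, 0, 0, 0, 0, 0, 1]]]}}

```text
time: 24.48
tool_pos: [596.6, -287.9, 41.4]
tcp_rot: [179.9, 0.4, -43.5]
ft_force: [0.5, -0.2, 0.3]
finger_gap: 85.3
grip_force: 0.0
```

Emit:
{"method": "arm_command", "body": {"targets": [[[0, 0, 0, 0, 0, 0, 1], [0, 0, 0, 0, 0, 0, 1], [0, 0, -0.02, 0, 0, 0, 1]]]}}

```text
time: 24.85
tool_pos: [601.9, -290.6, 28.2]
tcp_rot: [-179.9, -0.4, -43.4]
ft_force: [-0.0, -0.8, 0.7]
finger_gap: 85.3
grip_force: 0.0
```

Emit:
{"method": "arm_command", "body": {"targets": [[[-0.001, 0, -0.015, 0, 0, 0, 1], [0, 0, -0.015, 0, 0, 0, 1], [0, 0, -0.009, 0, 0, 0, 1], [0, 0, 0, 0, 0, 0, 1], [0, 0, 0, 0, 0, 0, -1], [0, 0, 0, 0, 0, 0, -1], [0, 0, 0, 0, 0, 0, -1], [0, 0, 0, 0, 0, 0, -1], [0, 0, 0, 0, 0, 0, -1], [0, 0, 0, 0, 0, 0, -1]]]}}

```text
time: 26.1
tool_pos: [598.9, -289.6, -13.0]
tcp_rot: [-180.0, -0.1, -43.4]
ft_force: [-0.3, 0.6, 5.9]
finger_gap: 34.6
grip_force: 61.8
```

Emit:
{"method": "arm_command", "body": {"targets": [[[0, 0, 0.01, 0, 0, 0, -1], [0, 0, 0.03, 0, 0, 0, -1], [0, 0, 0.05, 0, 0, 0, -1], [0, 0, 0.05, 0, 0, 0, -1], [-0.0146, 0.049, 0, 0, 0, 0.07, -1], [-0.0146, 0.049, 0, 0, 0, 0.07, -1], [-0.0146, 0.049, 0, 0, 0, 0.07, -1], [-0.0146, 0.049, 0, 0, 0, 0.07, -1], [-0.0146, 0.049, 0, 0, 0, 0.07, -1], [-0.0146, 0.049, 0, 0, 0, 0.07, -1]]]}}

```text
time: 27.35
tool_pos: [509.5, 6.4, 126.1]
tcp_rot: [-180.0, 0.0, -19.3]
ft_force: [0.7, 0.3, -0.9]
finger_gap: 34.7
grip_force: 61.2
```

Emit:
{"method": "arm_command", "body": {"targets": [[[-0.0146, 0.049, 0, 0, 0, 0.07, -1], [-0.0146, 0.049, 0, 0, 0, 0.07, -1], [-0.0146, 0.049, 0, 0, 0, 0.07, -1], [-0.0146, 0.049, -0.01, 0, 0, 0.07, -1], [0, 0, -0.03, 0, 0, 0, -1], [0, 0, -0.03, 0, 0, 0, -1], [0, 0, 0, 0, 0, 0, -1], [0, 0, 0, 0, 0, 0, -1]]]}}

```text
time: 28.35
tool_pos: [452.7, 200.9, 57.1]
tcp_rot: [-180.0, -0.0, -3.3]
ft_force: [0.4, -0.0, -0.7]
finger_gap: 34.5
grip_force: 61.0
```

```bash
python3 - <<'E'
from h import *
s=viewer.snapshot("side")[...,::-1].copy(); S=status.sense(); print(S['tool_pos'],S['tcp_rot'],S['finger_gap'],S['ft_force'])
cv2.imwrite("pics/side9.png",s)
P=R.from_euler('z',-3.4,degrees=True).apply([[-33,0,17],[33,0,17]])+[452.4,201.2,S['tool_pos'][2]+14]
print(proj("side",P).round(1).tolist())
g=s[250:290,320:410]; m=(g.min(2)>95); # bright connectors
n,l,st,c=cv2.connectedComponentsWithStats(m.astype(np.uint8))
print([(st[i].tolist(),c[i].round(1).tolist()) for i in range(1,n) if st[i][4]>8])
E
```

```text
[453.25824324 201.00297365  57.64872043] [-1.79955320e+02 -1.12322264e-01 -3.35292045e+00] 34.62883036032073 [ 0.9837895   0.57996599 -1.07571119]
[[375.7, 263.5], [340.1, 260.1]]
[([60, 4, 30, 36, 660], [79.6, 22.1]), ([46, 8, 10, 11, 81], [50.7, 12.8])]
```

The near connector spans u 366–376, centred at v 263, and the predicted tip is (375.7,263.5), so it's aligned. Set it down.

Emit:
{"method": "arm_command", "body": {"targets": [[[0, 0, -0.02, 0, 0, 0, -1], [0, 0, -0.015, 0, 0, 0, -1], [0, 0, -0.007, 0, 0, 0, -1], [0, 0, -0.003, 0, 0, 0, -1], [0, 0, -0.002, 0, 0, 0, -1], [0, 0, -0.001, 0, 0, 0, -1], [0, 0, 0, 0, 0, 0, -1]]]}}

```text
time: 29.28
tool_pos: [452.6, 200.9, 9.0]
tcp_rot: [-180.0, -0.0, -3.3]
ft_force: [-3.4, -1.2, 4.9]
finger_gap: 34.9
grip_force: 61.8
```

Emit:
{"method": "arm_command", "body": {"targets": [[[0, 0, 0, 0, 0, 0, -0.1], [0, 0, 0, 0, 0, 0, 0.2], [0, 0, 0, 0, 0, 0, 0.2], [0, 0, 0, 0, 0, 0, 0.2], [0, 0, 0.03, 0, 0, 0, 0.2], [0, 0, 0.04, 0, 0, 0, 0.2], [0, -0.02, 0.04, 0, 0, 0, 0.2], [0, -0.045, 0, 0, 0, 0, 0.2], [0, -0.05, 0, 0, 0, 0, 0.2], [0, -0.05, 0, 0, 0, 0, 0.2]]]}}

```text
time: 30.52
tool_pos: [452.1, 34.5, 118.2]
tcp_rot: [180.0, -0.0, -3.3]
ft_force: [1.2, 0.8, -0.9]
finger_gap: 51.2
grip_force: 0.0
```

Emit:
{"method": "arm_command", "body": {"targets": [[[0, -0.05, 0, 0, 0, 0, 0.2], [0, -0.05, 0, 0, 0, 0, 0.2], [0, -0.04, 0, 0, 0, 0, 0.2], [0, 0, 0, 0, 0, 0, 0.2], [0, 0, 0, 0, 0, 0, 0.2], [0, 0, 0, 0, 0, 0, 0.2]]]}}

```text
time: 31.28
tool_pos: [452.2, -103.1, 117.9]
tcp_rot: [-180.0, 0.0, -3.3]
ft_force: [-0.0, -0.1, 0.0]
finger_gap: 50.8
grip_force: 0.0
```

```bash
python3 - <<'E'
from h import *
s=viewer.snapshot("side")[...,::-1]; t=viewer.snapshot("top")[...,::-1]; S=status.sense(); print(S['time'],S['tool_pos'],S['ft_force'])
a=cv2.resize(s[240:360,245:400],None,fx=2.55,fy=2.55,interpolation=cv2.INTER_CUBIC);b=cv2.resize(t[160:290,135:250],None,fx=3.3,fy=3.3,interpolation=cv2.INTER_CUBIC)
h=max(a.shape[0],b.shape[0]); pad=lambda x:np.pad(x,((0,h-x.shape[0]),(0,0),(0,0)))
cv2.imwrite("pics/z9.png",cv2.convertScaleAbs(np.hstack([pad(a),pad(b)]),alpha=1.9))
E
```

```text
31.375 [ 452.24859567 -103.18815673  117.96080778] [-0.26202134  0.13898964 -0.88731226]
```

View pics/z9.png

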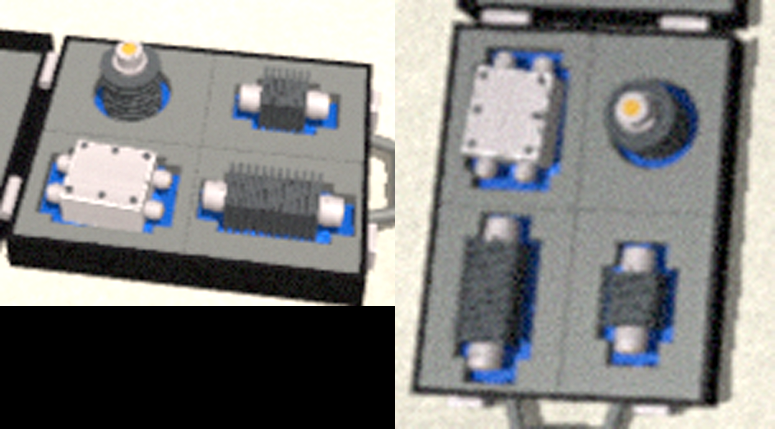

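All four parts look to be in their recesses. In the side view: load (130,85), short (285,100), hybrid (110,185), long (270,200). I'll check numerically that the load is upright and the parts are centred.

```bash
python3 - <<'E'
from h import *
for n,(u,v) in dict(side=(296,259),top=(205,192)).items():
    im=viewer.snapshot(n).astype(int); w=im[v-12:v+12,u-14:u+14]
    m=(w[...,0]-w[...,2]>35); p=np.argwhere(m)[:,::-1].mean(0)+[u-14,v-12]
    print(n,'yellow',p,m.sum(),'cast z82',cast(n,p,82).round(1),'expect',proj(n,[570.6,194.6,82]).round(1))
# hybrid top-face via low-saturation bright mask, z=52
for n,(u,v,r) in dict(side=(289,313,24),top=(174,195,22)).items():
    im=viewer.snapshot(n).astype(int)
    m=np.zeros((400,640),np.uint8); m[v-r:v+r,u-r:u+r]=(im.min(2)>88)[v-r:v+r,u-r:u+r]
    m=cv2.morphologyEx(m,cv2.MORPH_OPEN,np.ones((5,5),np.uint8)); k=max(blobs(m,40),key=cv2.contourArea); print(n,'hyb',*rect(n,k,52))
E
```

```text
side yellow [295.23809524 258.71428571] 21 cast z82 [[570.2 195.5]] expect [[295.1 258.4]]
top yellow [206.09090909 192.09090909] 22 cast z82 [[570.7 194.9]] expect [[206.2 192.2]]
side hyb [573.4 294.6] [79.2 68.5] -4.0
top hyb [575.4 284.6] [56.8 48.5] -7.7
```

The load's tip is exactly where an upright, seated load should be in both views (within 1 mm). The hybrid's top face reads (575.4, 284.6) from the top view, also on target. Its side-view reading isn't usable because that mask took in the side faces. Handing in.

```bash
python3 -c "
from bench import job; print(job.hand_in())"
```

```text
the job is handed in; nothing more can be done
None
```

I put both attenuators, the load and the hybrid in their matching recesses and handed the job in at about 31.6 s; the final pictures showed all four seated and released, but no verdict came back.

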